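# Clamp a stain bottle on the shaker with the ratchet clamp

## Robot

A 6-joint arm with a two-finger parallel gripper is mounted at the origin on a cart in front of the work surface, level with it; the furniture and walls round the work are solid. World frame = base frame: x ahead of the robot, y to its left, z up, the work surface at z = 0. Lengths are in m, angles in rad, forces in N, time in s.
With the tool pointing down it reaches from about 0.275 to 0.825 m from the base axis. Payload 4.9 kg.
Tool frame: the origin (TCP) lies midway between the tips of the shut fingers; the grasp point (between the pads) lies 19 mm behind it (grip_point_offset is the distance from the TCP to the grasp point, in m); z points along the fingers, y is the line along which they close (so a half turn about z gives the same grasp; the last joint's range is limited). The gripper opens to 85 mm and grips with 20 to 120 N. Pads are 22 mm wide; open, the fingers measure 114 mm over their backs; the gripper's body (76 mm by 85 mm) begins 54 mm behind the grasp point. The pads swing forward as they close: fully open they stand 13 mm farther back than shut.
Start: joints at [1.134, 0.326, -0.193, 1.052, 0, 1.437], TCP at [0.164, 0.525, 0.21] pointing down, gripper open.
Joint ranges: [-2.65, 2.65], [-0.97, 1.79], [-1.3, 1.35], [-1.93, 2.1], [-1.47, 1.37], [-3.14, 3.14]. Speed limits (rad/s): [2.57, 2.57, 3.14, 3.14, 3.14, 3.14].

## Interface

Orientations are given as a rotation vector (axis times angle).
In Python, from cell import * gives the robot as it stands. Calls block until the motion is done:
- movep(position, orientation): joint-space move of the TCP to a pose.
- move_l(position, velocity=0.15, rot=None, until_force=None): straight line of the TCP; rot=None keeps the orientation; velocity is the mean speed in m/s. With until_force (N) it stops when the force on the tool has changed by that much, and returns True; else False.
- set_joints(angles): joint-space move.
- let_go() and grab(newtons=None): open the fingers fully, or close them until they stop; newtons is the grip in N (None keeps the last).
- sleep(seconds).
- ik(position, orientation): joint angles nearest the present ones, or None.
- get_state(): the state.
- grab_frame(name): name is "scene" or "side" or "wrist"; returns a dict with "img" (384x512x3 uint8, red, green, blue), "fx", "fy", "cx", "cy" (pixels), "cam_to_world" (4x4, takes a point from camera to world coordinates); the wrist camera has in their place "T_tool_cam" (4x4, takes a point from camera to tool coordinates, whose origin is the TCP and whose axes are the flange's). Camera axes: x right, y down, z forward; pixel columns grow to the right and rows downward; lengths in m; the calibration is good to about 2 mm. The wrist camera is an equidistant fisheye: a pixel r from the principal point sees the ray r / f radians off the axis. A picture is of the moment at which its call begins: read the wrist's pose just before it. There is no depth.
A pose or a line that the arm cannot do raises MotionError and nothing moves.
- sign_off(): hands the job in; it is judged then, once.
Trained networks look in the newest picture that a camera, given by its name, has taken for a name from the list of things; names that differ only in an ending like _2 or _b are one class to them, and where a whole thing is asked for, a point or a joint stands for the part that bears it (a point fixed in the world has none). Each returns a list of dicts, best first, with "score" (0 to 1); they miss things now and then, are a little off and sometimes report something else, mostly with a low value. They report only what shows in the picture. A call takes as long as a camera call. They do not tell look-alikes from the thing itself.
- spot_in(camera, name): "centre" ([column, row] in pixels, amid what is visible of it).
- silhouettes(camera, name): "mask" (384x512 bool, what is visible of it) and "centre" ([column, row] in pixels, amid what is visible of it).
- tip_of(camera, name): "centre" ([column, row] in pixels: a listed point, or the origin of a listed thing).
The state is a dict: "clock": time; "q": joint angles; "joint_velocities": joint speeds; "tau": joint torques, N m; "position": TCP position; "eef_rot": TCP orientation; "contact_force": force on the tool from outside, world axes, zero at the start; "wrist_torque": the same for the moment, N m; "finger_gap": opening from 0.0 (shut) to 1.0 (fully open); "grasp_force": force on a finger pad.
Only numpy, scipy, OpenCV 4.12 (cv2) and the standard library are available. Lean on these libraries where they do the work, as an engineer would, in place of code of your own. Each camera call takes 0.05 s, during which the arm holds its last target. There are 200 camera calls.

## Task

Load the amber bottle with the black cap that stands to the left of the shaker: stand it upright on the shaker's platform between the clamp's sprung pad and the white vee. Then wind the clamp's black wing knob clockwise, tooth by tooth, and stop on the first ratchet tooth at which the pad presses the bottle firmly into the vee (5 N or a little more, the pad's red ring just gone into its sleeve), with the pawl caught so that it stays clamped when you let go; going on a tooth or two further overloads the glass. Work the clamp by its knob only, do not tip the bottle over, and leave the other things on the bench alone.

Things in the scene. Friction and masses are not known exactly. Their poses are not given: they have to be found in the camera images.
- shaker: Bench shaker, fixed: white housing 160x280 mm (x, y), dark grey platform 170x290 mm with its top 60 mm above the bench. Origin: centre of the underside. +y runs from the knob (y -85 mm) to the vee (y +68 mm), +x away from the robot, z up. Two 10 mm guide rods run along y at x +-55 mm, axes 36 mm above the platform. Blue end block behind the vee: y 104 to 126 mm, 60 mm above the platform.
- vee: Fixed jaw: two smooth, slippery white cheeks 10 to 54 mm above the platform, a 90 degree vee that opens towards the pad (-y) and centres a bottle pushed into it. Origin: point on the platform's top where the axis of the 54 mm bottle stands when it touches both cheeks. Axes as the shaker's. Sliding the standing bottle takes 1 to 3 N, along one cheek up to 5 N.
- carriage: Sliding jaw: aluminium crossbar 86x18x18 mm on the guide rods. A rack drives it towards the vee (+y), 11 mm per rad of the knob (2.88 mm a tooth). Origin: crossbar's centre, 36 mm above the platform, at knob angle 0 at y -18 mm of the shaker (86 mm before the vee's origin). Axes as the shaker's. It carries the brass spindle with the sprung pad (see sleeve).
- sleeve (a point): On the carriage, 15 mm ahead (+y) of its origin, where the brass spindle comes out. The pad's flat white face stands 35 to 50 mm ahead of the carriage's origin: the spindle is set differently each time and not measured, so contact must be felt or seen. Pad spring: 1 N, then 3.3 N per mm, stop at 8.5 mm. Its red ring is gone at 6 N. Right: 5 to 17 N. Over 20 N breaks the glass.
- clamp_knob (a joint): Angle of knob and ratchet wheel, rad: 0 at the start, growing clockwise seen from above, which closes the clamp. The pawl drops in at each multiple of 0.262 rad (turn 0.04 to 0.06 rad beyond it); let go there, the knob stays, let go short of it, it springs back to the tooth before. It cannot be turned back past a caught tooth. It may be let go and taken anew at any tooth.
- ratchet (a point): Centre of the top of the aluminium ratchet wheel under the knob, 62 mm across, 24 teeth, top 92.5 mm above the bench; a sprung brass pawl rides on its front (-x) side. Knob torque: return spring 0.05 to 0.07 N m, plus 0.011 N m per N of pad force (so 0.10 N m more per tooth once the bottle is hard in the vee), plus about 0.02 N m while the pawl climbs a tooth.
- knob_grip (a point): Point on the knob's vertical axis at the height to grip, 118 mm above the bench, in the black wing: an upright bar 44 mm long, 13 mm thick, 96 to 130 mm above the bench. Its x axis runs along the wing and turns with it (the shaker's x axis at knob angle 0); a white line on top marks the -x end.
- stain_bottle: The bottle to clamp: amber glass with a black screw cap, 54 mm in diameter up to 79 mm, the cap 38 mm in diameter from 79 to 104 mm above its bottom; about 0.22 kg. Origin: centre of its underside, z up.
- iodine_bottle: Not to be moved: a smaller amber bottle with a red cap, 44 mm in diameter, 86 mm tall. Origin: centre of its underside.
- petri_dish: Not to be moved: petri dish with pink agar, 91 mm across, 17 mm high. Origin: centre of its underside.
- tape: Not to be moved: roll of beige tape lying flat, 104 mm across, 25 mm high. Origin: centre of its underside.
Things that resemble listed ones, but are neither listed nor needed, are in the scene too. Leave any turquoise or yellow look-alike of the stain_bottle alone.

How it is judged:
By the outcome, as a careful person would: the job done as asked, in the order asked, and still so for the second after the job is handed in, with the robot touching nothing.
It also fails if it takes over 54 s, if anything falls off the work surface, if the arm or the gripper's body presses on something with over 40 N, if the wrist force passes 120 N, or if a joint passes its speed limit or range.

## Working session

There is one attempt and no reset: what is moved stays moved. The work goes in short steps, each a Python script; the robot and the scene stay as the last script left them, time stands still between calls to the robot, and variables do not carry over. Pictures are saved under pics/ and viewed, at most 10 in all, crops included, and the job is handed in when it is done.

```bash
ls; mkdir -p pics
python3 - <<'E'
from cell import *
import cv2,numpy as np
ims=[]
for c in ["scene","side"]:
    f=grab_frame(c); ims.append(f["img"]); print(c,f["fx"],f["fy"],f["cx"],f["cy"],np.round(f["cam_to_world"],3).tolist())
    for n in ["shaker","vee","carriage","sleeve","ratchet","knob_grip","stain_bottle","iodine_bottle"]:
        print(n,[(np.round(d["centre"]).tolist(),round(d["score"],2)) for d in tip_of(c,n)][:4])
f=grab_frame("wrist"); print({k:v for k,v in f.items() if k!="img"})
s=get_state(); print(s)
cv2.imwrite("pics/a.png",cv2.resize(ims[0],(800,600))[:,:,::-1]); cv2.imwrite("pics/b.png",cv2.resize(ims[1],(800,600))[:,:,::-1])
E
```

```text
pics
scene 403.2694591993895 403.2694591993895 254.4866023521273 192.72106422940948 [[0.516, -0.642, 0.567, -0.124], [-0.856, -0.399, 0.328, -0.385], [0.015, -0.655, -0.756, 0.946], [0.0, 0.0, 0.0, 1.0]]
shaker [([258.0, 199.0], 0.63)]
vee [([241.0, 175.0], 0.54)]
carriage [([267.0, 178.0], 0.72)]
sleeve [([260.0, 177.0], 0.93)]
ratchet [([287.0, 186.0], 0.63)]
knob_grip [([284.0, 179.0], 0.82), ([164.0, 185.0], 0.4)]
stain_bottle [([157.0, 215.0], 0.93), ([193.0, 158.0], 0.73), ([182.0, 206.0], 0.7)]
iodine_bottle [([166.0, 183.0], 0.71)]
side 448.80900137930945 448.80900137930945 262.7206481707348 192.95081335827697 [[1.0, -0.027, 0.003, 0.504], [-0.014, -0.45, 0.893, -1.03], [-0.023, -0.893, -0.45, 0.605], [0.0, 0.0, 0.0, 1.0]]
shaker [([288.0, 219.0], 0.62)]
vee [([290.0, 188.0], 0.53)]
carriage [([288.0, 189.0], 0.76)]
sleeve [([294.0, 188.0], 0.69)]
ratchet [([291.0, 204.0], 0.71)]
knob_grip [([289.0, 195.0], 0.75)]
stain_bottle [([235.0, 194.0], 0.86), ([212.0, 185.0], 0.85)]
iodine_bottle [([251.0, 180.0], 0.78)]
{'fx': 297.3186396354542, 'fy': 297.3186396354542, 'cx': 247.03
[... 380 characters left out ...]
000000e+00]])}
{'clock': 0.95, 'q': array([ 1.13379994e+00,  3.26166262e-01, -1.92610658e-01,  1.05196064e+00,
        1.94417141e-05,  1.43658440e+00]), 'joint_velocities': array([ 0.00107314, -0.00145149,  0.00115921, -0.00015205,  0.00045991,
        0.00140097]), 'tau': array([-4.09681097e-04, -4.43328488e+01,  2.62760818e+01,  1.04620089e-03,
       -1.34590418e-04, -4.04685778e-06]), 'position': array([0.16400141, 0.52501297, 0.21039517]), 'eef_rot': array([-4.73797671e-01, -3.10565725e+00, -9.71755432e-05]), 'contact_force': array([0.57191972, 0.75349654, 0.2984894 ]), 'wrist_torque': array([-0.0157472 ,  0.01323767, -0.01078523]), 'grasp_force': 0.0, 'finger_gap': 0.9947604304616401}
```

View pics/a.png

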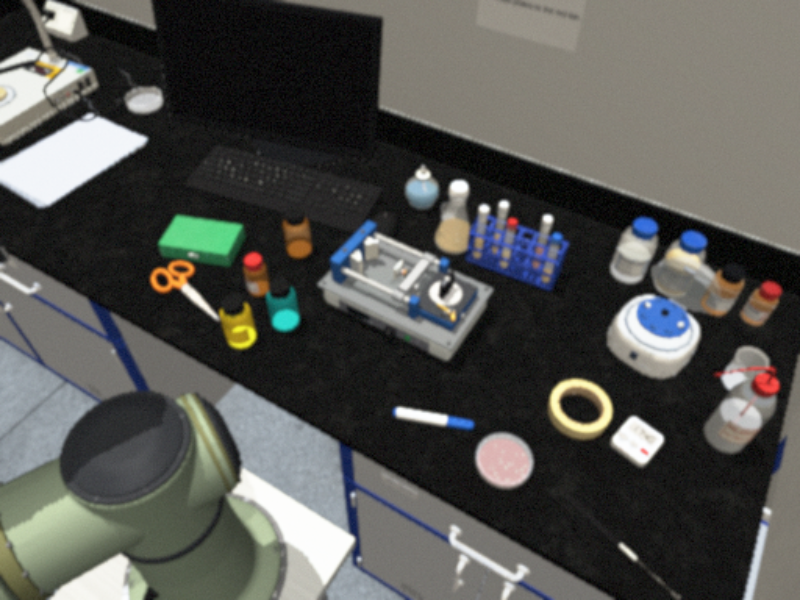

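View pics/b.png

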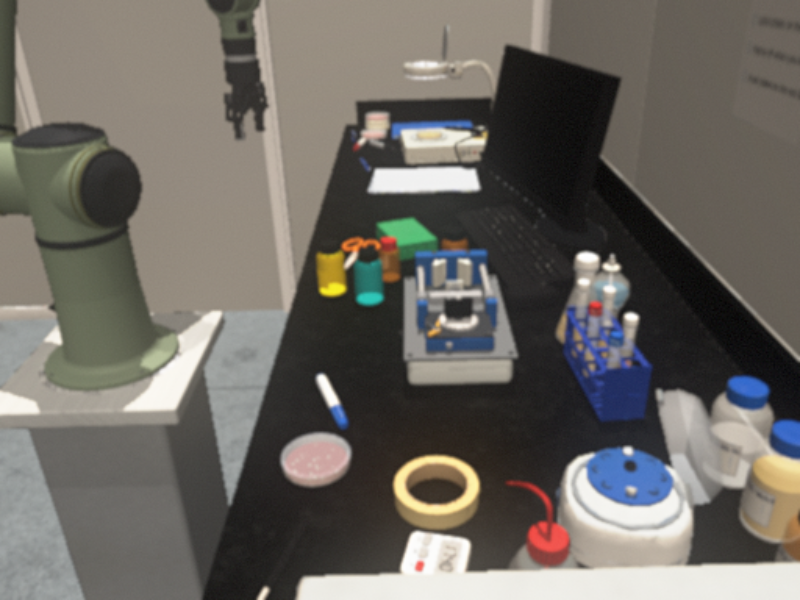

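Amber candidates in scene pixels: the bottle at (190,154), a black cap standing left of the shaker, which fits. Yellow (152,206) and turquoise (182,197) are look-alikes. The amber bottle with a red cap at (164,178) is the iodine. The amber bottle with a black cap at (464,185) stands to the right of the shaker. I'll localize the first one and confirm it in a crop.

```bash
cat > h.py <<'E'
from cell import *
import cv2,numpy as np
from scipy.spatial.transform import Rotation as R
from scipy.optimize import least_squares
def ray(f,px,pose=None):
    u=np.array([(px[0]-f["cx"])/f["fx"],(px[1]-f["cy"])/f["fy"]])
    if "cam_to_world" in f: d=np.array([*u,1.]);T=f["cam_to_world"]
    else:
        r=np.hypot(*u); d=np.array([*(u/max(r,1e-9)*np.sin(r)),np.cos(r)])
        W=np.eye(4);W[:3,:3]=R.from_rotvec(pose["eef_rot"]).as_matrix();W[:3,3]=pose["position"]
        T=W@f["T_tool_cam"]
    d=T[:3,:3]@d; return T[:3,3],d/np.linalg.norm(d)
def onz(f,px,z,pose=None):
    o,d=ray(f,px,pose); return o+d*(z-o[2])/d[2]
def proj(f,P,pose=None):
    if "cam_to_world" in f: T=f["cam_to_world"]
    else:
        W=np.eye(4);W[:3,:3]=R.from_rotvec(pose["eef_rot"]).as_matrix();W[:3,3]=pose["position"];T=W@f["T_tool_cam"]
    p=T[:3,:3].T@(np.asarray(P)-T[:3,3])
    if "cam_to_world" in f: u=p[:2]/p[2]
    else:
        n=np.hypot(p[0],p[1]); u=p[:2]/n*np.arctan2(n,p[2])
    return np.array([f["cx"]+f["fx"]*u[0],f["cy"]+f["fy"]*u[1]])
def down(yaw): # tool z down, tool y axis (closing) at angle yaw in world
    y=np.array([np.cos(yaw),np.sin(yaw),0]);z=np.array([0,0,-1.]);x=np.cross(y,z)
    return R.from_matrix(np.c_[x,y,z]).as_rotvec()
PTS={"shaker":(0,0,0),"vee":(0,.068,.06),"carriage":(0,-.018,.096),"sleeve":(0,-.003,.096),"ratchet":(0,-.085,.0925),"knob_grip":(0,-.085,.118)}
E
python3 - <<'E'
from h import *
obs=[]
for c in ["scene","side"]:
    f=grab_frame(c)
    if c=="scene":
        cv2.imwrite("pics/c.png",cv2.resize(f["img"][120:240,130:300],(800,565),interpolation=cv2.INTER_CUBIC)[:,:,::-1])
    for n in PTS:
        d=tip_of(c,n)
        if d: obs.append((f,n,d[0]["centre"])); print(c,n,np.round(onz(f,d[0]["centre"],PTS[n][2]),3))
    for n in ["stain_bottle","iodine_bottle","petri_dish","tape"]:
        for d in tip_of(c,n): print(c,n,np.round(d["centre"]),round(d["score"],2),np.round(onz(f,d["centre"],0),3))
def fun(p):
    c,s=np.cos(p[2]),np.sin(p[2]);r=[]
    for f,n,px in obs:
        a=PTS[n]; r+=list(proj(f,[p[0]+c*a[0]-s*a[1],p[1]+s*a[0]+c*a[1],a[2]])-px)
    return np.array(r)
s=least_squares(fun,[.5,0,0],loss="soft_l1"); print(s.x,np.round(fun(s.x).reshape(-1,2),1).tolist())
E
```

```text
scene shaker [0.58  0.006 0.   ]
scene vee [0.582 0.078 0.06 ]
scene carriage [ 0.573 -0.014  0.096]
scene sleeve [0.592 0.004 0.096]
scene ratchet [ 0.581 -0.079  0.093]
scene knob_grip [ 0.581 -0.069  0.118]
scene stain_bottle [191. 161.] 0.88 [0.596 0.278 0.   ]
scene stain_bottle [154. 216.] 0.86 [0.352 0.231 0.   ]
scene stain_bottle [180. 203.] 0.75 [0.432 0.194 0.   ]
scene iodine_bottle [168. 185.] 0.82 [0.471 0.272 0.   ]
scene petri_dish [325. 296.] 0.73 [ 0.381 -0.307  0.   ]
scene tape [374. 264.] 0.93 [ 0.539 -0.38   0.   ]
side shaker [0.574 0.009 0.   ]
side vee [0.583 0.089 0.06 ]
side carriage [0.575 0.001 0.096]
side sleeve [ 0.589 -0.004  0.096]
side ratchet [ 0.572 -0.083  0.093]
side knob_grip [ 0.576 -0.072  0.118]
side stain_bottle [237. 196.] 0.81 [0.432 0.157 0.   ]
side stain_bottle [212. 187.] 0.75 [0.351 0.219 0.   ]
side iodine_bottle [250. 177.] 0.52 [0.47  0.287 0.   ]
side petri_dish [203. 300.] 0.68 [ 0.378 -0.31   0.   ]
side tape [279. 321.] 0.63 [ 0.531 -0.374  0.   ]
[ 0.57927962  0.00813409 -0.03979211] [[-0.9, -0.1], [0.5, 0.3], [-0.4, -1.8], [-2.6, 2.7], [-1.4, 0.8], [1.6, 2.3], [1.8, 0.1], [0.1, 2.0], [1.6, 1.9], [-4.0, -1.5], [1.6, -1.2], [-0.1, 0.9]]
```

View pics/c.png

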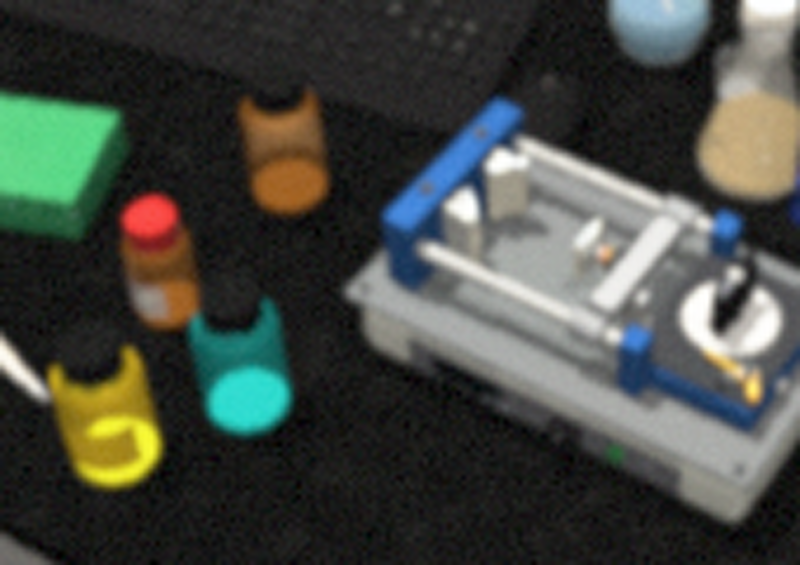

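The amber bottle with the black cap is at crop (285,150), scene (190,152), left of the shaker. That's the one, at about (0.596, 0.278). I'll refine its position from the wrist camera.

```bash
cat >> h.py <<'E'
def fitshaker(obs,x0=(.579,.008,-.04)):
    def fun(p):
        c,s=np.cos(p[2]),np.sin(p[2]);r=[]
        for f,n,px,st in obs:
            a=PTS[n]; r+=list(proj(f,[p[0]+c*a[0]-s*a[1],p[1]+s*a[0]+c*a[1],a[2]],st)-px)
        return np.array(r)
    s=least_squares(fun,x0,loss="soft_l1"); return s.x,fun(s.x).reshape(-1,2)
E
python3 - <<'E'
from h import *
for yaw in (-.04,np.pi-.04):
    for p in ([.585,.17,.3],[.596,.278,.06],[.577,.077,.12]): print(yaw,p,np.round(ik(p,down(yaw)),2))
q=[ik([.585,.17,.3],down(y)) for y in (np.pi-.04,-.04)]
movep([.585,.17,.3],down(np.pi-.04))
st=get_state(); f=grab_frame("wrist"); print(st["clock"],st["position"])
obs=[]
for n in PTS:
    for d in tip_of("wrist",n)[:1]:
        obs.append((f,n,d["centre"],st)); print(n,np.round(d["centre"]),round(d["score"],2),np.round(onz(f,d["centre"],PTS[n][2],st),3))
for d in tip_of("wrist","stain_bottle"): print(np.round(d["centre"]),round(d["score"],2),np.round(onz(f,d["centre"],0,st),3))
if obs: print(*fitshaker(obs))
for d in silhouettes("wrist","stain_bottle"): 
    ys,xs=np.nonzero(d["mask"]);print(d["centre"],xs.min(),xs.max(),ys.min(),ys.max())
cv2.imwrite("pics/d.png",cv2.resize(f["img"],(800,600))[:,:,::-1])
E
```

```text
-0.04 [0.585, 0.17, 0.3] [0.16 0.4  0.15 1.32 0.   1.77]
-0.04 [0.596, 0.278, 0.06] [ 0.32  0.64 -0.08  0.85  0.    1.94]
-0.04 [0.577, 0.077, 0.12] [ 0.01  0.46 -0.24  0.88  0.    1.62]
3.101592653589793 [0.585, 0.17, 0.3] [ 0.16  0.4   0.15  1.32 -0.   -1.37]
3.101592653589793 [0.596, 0.278, 0.06] [ 0.32  0.64 -0.08  0.85 -0.   -1.21]
3.101592653589793 [0.577, 0.077, 0.12] [ 0.01  0.46 -0.24  0.88 -0.   -1.52]
4.4333 [0.58473345 0.17050791 0.29991682]
shaker [245.  46.] 0.79 [0.582 0.011 0.   ]
carriage [246.  17.] 0.73 [ 0.579 -0.011  0.096]
sleeve [247.  32.] 0.62 [0.579 0.009 0.096]
[383. 182.] 0.92 [0.351 0.234 0.   ]
[241. 214.] 0.71 [0.601 0.282 0.   ]
[347. 159.] 0.68 [0.421 0.193 0.   ]
[ 0.58024723  0.01044327 -0.05923258] [[ 0.96786068 -0.15994804]
 [ 0.09480539  2.51603392]
 [-0.8475708  -1.26224494]]
[242.0, 228.9] 222 258 200 253
[395.3, 191.4] 370 421 166 212
[354.7, 164.4] 328 380 140 184
```

View pics/d.png

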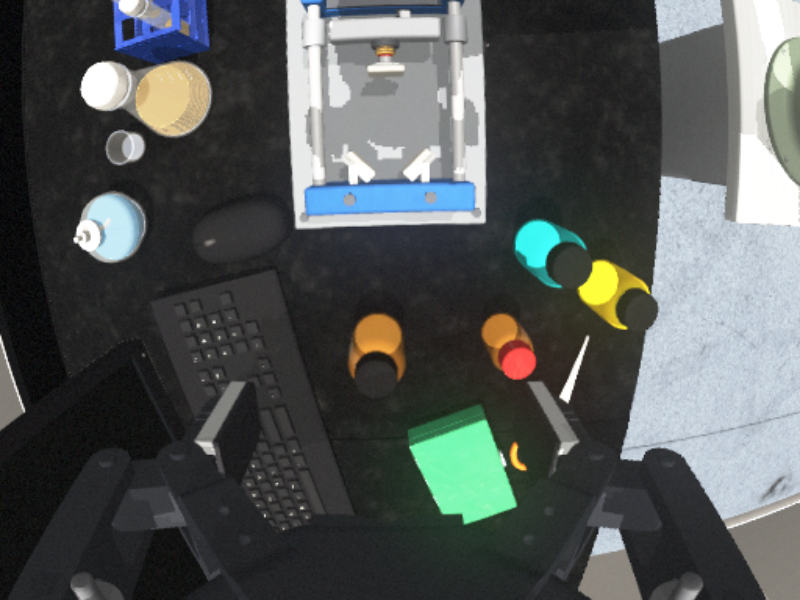

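The bottle cap's top is at (376,375) in the 800 px view. The platform's vee-end corners are at (297,228) and (486,222), and the end block and vee are centred on column ~390. I'll compute from these.

Run:
```python
from h import *
st=get_state(); f=grab_frame("wrist")
k=512/800
P=lambda u,v,z: onz(f,(u*k-.2,v*k-.2),z,st)
for n,a in dict(cap=(376,375,.104),pl=(297,228,.06),pr=(486,222,.06),ple=(288,60,.06),pre=(483,60,.06),sL=(349,198,.12),sR=(431,197,.12),bl=(305,213,.12),br=(475,208,.12),vl=(357,163,.114),vr=(420,163,.114),pad=(386,69,.1),cl=(330,40,.105),cr=(441,40,.105)).items(): print(n,np.round(P(*a),4))
# hsv segmentation of the bottle's black cap is hard; use amber region
h=cv2.cvtColor(f["img"],cv2.COLOR_RGB2HSV); m=((h[...,0]<22)&(h[...,1]>150)&(h[...,2]>90)).astype(np.uint8); m[:, :215]=0; m[:,265:]=0; m[:190]=0; m[260:]=0
ys,xs=np.nonzero(m); print(xs.min(),xs.max(),ys.min(),ys.max())
for x in (.596,.598,.600,.602):
  for y in (.278,.282,.286):
    pts=np.array([proj(f,[x+.027*np.cos(t),y+.027*np.sin(t),z],st) for t in np.linspace(0,6.28,60) for z in (0,.079)])
    print(x,y,np.round([*pts.min(0),*pts.max(0)],1))
```

```text
cap [0.5991 0.2766 0.104 ]
pl [0.6645 0.1526 0.06  ]
pr [0.4967 0.1538 0.06  ]
ple [0.6638 0.0026 0.06  ]
pre [0.4962 0.0094 0.06  ]
sL [0.6116 0.1231 0.12  ]
sR [0.551  0.1247 0.12  ]
bl [0.6453 0.1325 0.12  ]
br [0.518  0.1337 0.12  ]
vl [0.6048 0.0975 0.114 ]
vr [0.558  0.0993 0.114 ]
pad [0.5803 0.0245 0.1   ]
cl [ 6.218e-01 -6.000e-04  1.050e-01]
cr [0.5377 0.0028 0.105 ]
223 258 201 242
0.596 0.278 [224.2 196.8 261.8 249. ]
0.596 0.282 [224.4 199.1 261.9 251.3]
0.596 0.286 [224.6 201.4 261.9 253.7]
0.598 0.278 [222.8 196.9 260.4 249. ]
0.598 0.282 [223.  199.2 260.5 251.4]
0.598 0.286 [223.2 201.4 260.6 253.7]
0.6 0.278 [221.5 196.9 259.  249.1]
0.6 0.282 [221.7 199.2 259.1 251.4]
0.6 0.286 [221.9 201.5 259.2 253.7]
0.602 0.278 [220.1 197.  257.7 249.1]
0.602 0.282 [220.3 199.3 257.7 251.5]
0.602 0.286 [220.5 201.5 257.8 253.8]
```

Run:
```python
from h import *
r=down(np.pi-.012)
movep([.600,.281,.14],r); move_l([.600,.281,.058],.15)
grab(35); s=get_state(); print(s["clock"],s["position"],s["finger_gap"],s["grasp_force"])
move_l([.600,.281,.085],.1)
move_l([.600,.281,.235],.25); s=get_state(); print(s["finger_gap"],s["grasp_force"],s["contact_force"])
move_l([.5805,.068,.235],.25)
s=get_state(); f=grab_frame("wrist"); print(s["clock"],s["position"])
cv2.imwrite("pics/e.png",cv2.resize(f["img"],(800,600))[:,:,::-1])
```

```text
6.9333 [0.60027103 0.28131212 0.05885705] 0.43696747699796334 34.88508760929108
0.4304460740198538 35.361226201057434 [ 0.2021101  -0.72599109 -3.25035294]
9.1083 [0.5803218  0.06884299 0.23453074]
```

View pics/e.png

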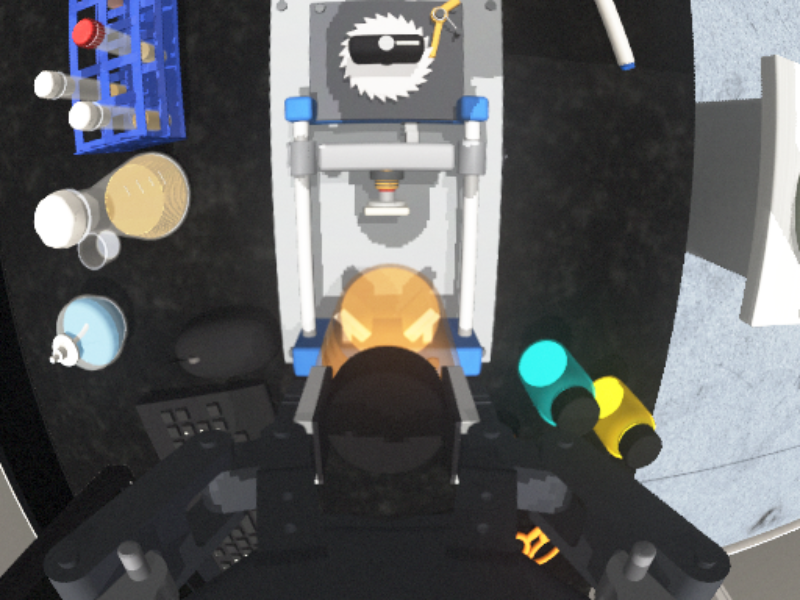

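The view shows the knob wing at (386,48), pad face at (387,210) and bottle in the fingers. The finger gap reads 0.43, where I expected about 0.63, so I'll check the grip geometry by projection.

Run:
```python
from h import *
s=get_state(); f=grab_frame("wrist"); p=s["position"]; k=800/512
for name,rad,z in (("captop",.019,.104),("capbot",.019,.079),("bodytop",.027,.079),("bodybot",.027,0)):
    q=np.array([proj(f,[p[0]+rad*np.cos(t),p[1]+rad*np.sin(t),p[2]-.058+z],s)*k for t in np.linspace(0,6.28,60)])
    print(name,np.round([*q.min(0),*q.max(0)]))
for w in (.019,.027):
  for z in (0,.02): print(w,z,[np.round(proj(f,p+[sx*w,0.,z],s)*k) for sx in (1,-1)])
print(np.round(proj(f,[.580,-.077,.13],s)*k))
```

```text
captop [326. 372. 452. 476.]
capbot [334. 338. 443. 433.]
bodytop [312. 315. 465. 450.]
bodybot [335. 260. 441. 360.]
0.019 0 [array([340., 362.]), array([437., 361.])]
0.019 0.02 [array([335., 387.]), array([443., 386.])]
0.027 0 [array([320., 362.]), array([457., 361.])]
0.027 0.02 [array([312., 387.]), array([465., 385.])]
[385.  39.]
```

Run:
```python
from h import *
p=get_state()["position"]
move_l([.5805,.068,.145],.2); move_l([.5805,.068,.1205],.05)
F0=get_state()["contact_force"]
print(move_l([.5805,.092,.1205],.015,until_force=4)); s=get_state(); print(s["clock"],s["position"],s["contact_force"]-F0)
x,y,z=s["position"]
print(move_l([x,y-.0005,z],.02)); 
print(move_l([x,y-.0005,.110],.015,until_force=5)); s=get_state(); print(s["clock"],s["position"],s["contact_force"]-F0,s["grasp_force"])
let_go(); s=get_state(); print(s["clock"],s["position"])
move_l([x,y,.20],.25)
move_l([.582,-.02,.26],.25)
s=get_state(); f=grab_frame("wrist"); print(s["clock"],s["position"])
obs=[]
for n in PTS:
    for d in tip_of("wrist",n)[:1]:
        obs.append((f,n,d["centre"],s)); print(n,np.round(d["centre"]),round(d["score"],2),np.round(onz(f,d["centre"],PTS[n][2],s),4))
print(fitshaker(obs))
for d in tip_of("wrist","stain_bottle"): print(np.round(d["centre"]),round(d["score"],2),np.round(onz(f,d["centre"],.06,s),3))
cv2.imwrite("pics/f.png",cv2.resize(f["img"],(800,600))[:,:,::-1])
```

```text
True
11.325 [0.58081445 0.0779852  0.12014932] [ 2.59627107 -2.33651819  1.33934541]
False
True
11.8667 [0.58084619 0.07712466 0.11890743] [-0.84994258 -1.44487401  7.464284  ] 36.010165214538574
12.4 [0.58038951 0.07701423 0.11792267]
13.4833 [ 0.58124347 -0.01950777  0.25852875]
shaker [247. 175.] 0.59 [0.5813 0.0134 0.    ]
carriage [248. 179.] 0.62 [ 0.5806 -0.0082  0.096 ]
sleeve [248. 191.] 0.7 [0.5809 0.007  0.096 ]
ratchet [251. 116.] 0.95 [ 0.5766 -0.0782  0.0925]
knob_grip [250. 122.] 0.74 [ 0.5773 -0.074   0.118 ]
(array([ 0.58125544,  0.01015441, -0.05018569]), array([[ 0.00904722, -2.13037196],
       [ 0.21719482,  0.27967664],
       [-0.17164292,  0.1144731 ],
       [-0.33934673,  3.11653076],
       [ 0.25756233, -0.74005   ]]))
[337. 272.] 0.79 [0.449 0.147 0.06 ]
[247. 229.] 0.73 [0.583 0.072 0.06 ]
[372. 288.] 0.59 [0.383 0.185 0.06 ]
```

View pics/f.png

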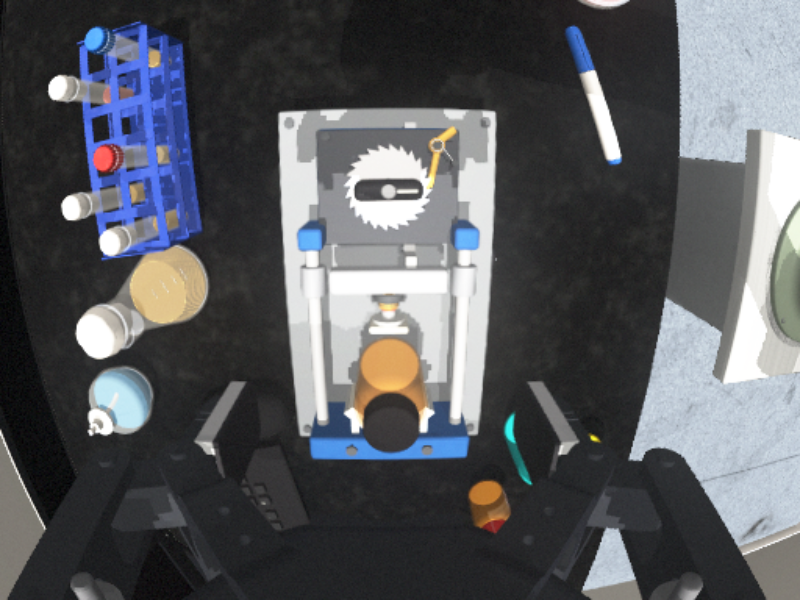

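The bottle stands upright against both cheeks, with its cap at (390,422). The pad at (389,327) has a gap to it, and the knob is at (388,190). Next is a close look at the knob in the gripping orientation.

Run:
```python
from h import *
movep([.578,-.075,.19],down(np.pi/2-.03))
s=get_state(); f=grab_frame("wrist"); print(s["clock"],s["position"],s["q"])
for n in ("ratchet","knob_grip","sleeve","carriage"):
    for d in tip_of("wrist",n)[:1]: print(n,np.round(d["centre"]),round(d["score"],2),np.round(onz(f,d["centre"],PTS[n][2],s),4))
cv2.imwrite("pics/g.png",cv2.resize(f["img"],(800,600))[:,:,::-1])
```

```text
15.2167 [ 0.57820686 -0.07490994  0.19024182] [-2.55430786e-01  4.00204110e-01 -1.36078257e-01  1.03405144e+00
  3.57216648e-05 -2.26287841e-01]
ratchet [249. 184.] 0.77 [ 0.5786 -0.0734  0.0925]
knob_grip [247. 192.] 0.55 [ 0.577  -0.0746  0.118 ]
sleeve [336. 183.] 0.6 [0.5782 0.0081 0.096 ]
carriage [322. 186.] 0.61 [ 0.5804 -0.0057  0.096 ]
```

View pics/g.png

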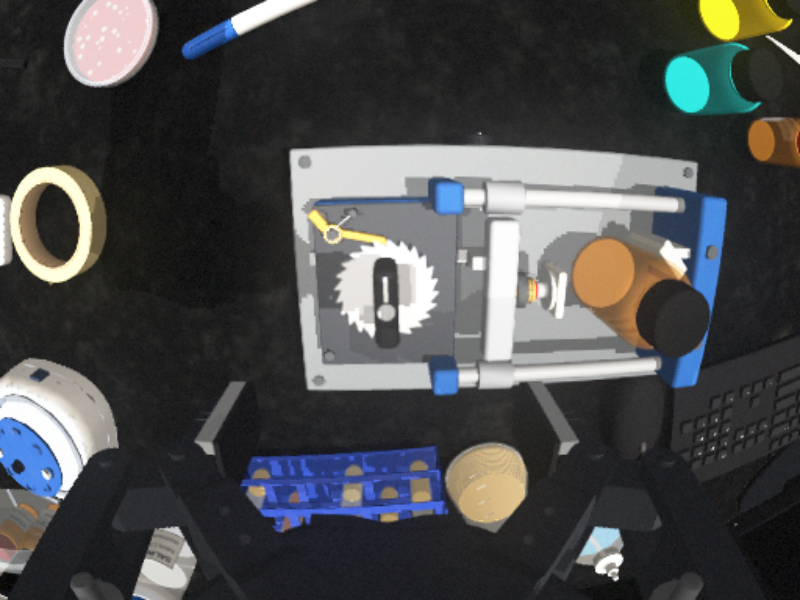

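```bash
cat >> h.py <<'E'
def tz(n=5):
    a=[]
    for _ in range(n): sleep(.03); s=get_state(); a.append([*s["contact_force"],s["wrist_torque"][2]])
    return np.mean(a,0)
def tooth(q0,n,extra=.05):
    q=q0.copy(); q[5]+=n*.262+extra; set_joints(q); sleep(.1)
E
python3 - <<'E'
from h import *
import json
s=get_state(); f=grab_frame("wrist")
k=512/800
a,b=[onz(f,(u*k-.2,v*k-.2),.13,s) for u,v in ((386,259),(387,346))]
w=a-b; yaw=np.arctan2(-w[0],w[1]); yw=np.arctan(w[1]/w[0]); print(a,b,(a+b)/2,yw)
yw=float(np.clip(yw,-.06,.02)); xk,yk=.578,-.0747
r=down(np.pi/2+yw)
movep([xk,yk,.15],r); move_l([xk,yk,.099],.1)
t0=tz(); print("free",np.round(t0,3)); grab(60); t1=tz(); s=get_state(); print("gripped",np.round(t1,3),s["finger_gap"],s["position"])
q0=s["q"]; json.dump(list(q0),open("q0.json","w"))
T=[]
for n in range(1,6):
    tooth(q0,n); t=tz(); T.append(abs(t[3]-t1[3])); s=get_state()
    print(n,round(s["clock"],2),round(s["q"][5]-q0[5],3),np.round(t-t0,3))
    if n>2 and T[-1]-np.median(T[:-1])>.04: print("contact");break
E
```

```text
[ 0.55194356 -0.07429489  0.13      ] [ 0.59868169 -0.07517879  0.13      ] [ 0.57531263 -0.07473684  0.13      ] -0.01890943160302151
free [ 0.527  0.219 -0.186 -0.001]
gripped [-1.208 -1.118  3.336  0.046] 0.12838959095831745 [ 0.57802172 -0.07498867  0.09924085]
1 18.12 0.311 [-1.337 -0.199  2.771  0.051]
2 18.75 0.573 [-0.778  1.572  2.293  0.07 ]
3 19.38 0.835 [0.249 3.615 1.733 0.07 ]
4 20.0 1.094 [1.478 4.575 0.998 0.023]
5 20.62 1.356 [1.855 4.697 0.344 0.078]
```

Run:
```python
from h import *
import json
q0=np.array(json.load(open("q0.json")))
for n in range(6,9):
    tooth(q0,n); t=tz(8); s=get_state()
    print(n,round(s["clock"],2),round(s["q"][5]-q0[5],3),np.round(t,3))
    if t[3]>.105: print("contact");break
f=grab_frame("wrist"); g=grab_frame("scene")
d=tip_of("wrist","sleeve"); print([x["centre"] for x in d])
a=cv2.resize(f["img"],(533,400)); b=cv2.resize(g["img"][135:215,215:315],(267,213),interpolation=cv2.INTER_CUBIC)
o=np.zeros((400,800,3),np.uint8); o[:,:533]=a; o[:213,533:]=b
cv2.imwrite("pics/w.png",f["img"][:,:,::-1])
cv2.imwrite("pics/i.png",o[:,:,::-1])
```

```text
6 21.35 1.618 [3.056 5.007 0.332 0.056]
7 22.07 1.88 [ 3.866  4.924 -0.111  0.072]
8 22.8 2.142 [ 4.041  4.983 -0.881  0.157]
contact
[[146.5, 87.9]]
```

View pics/i.png

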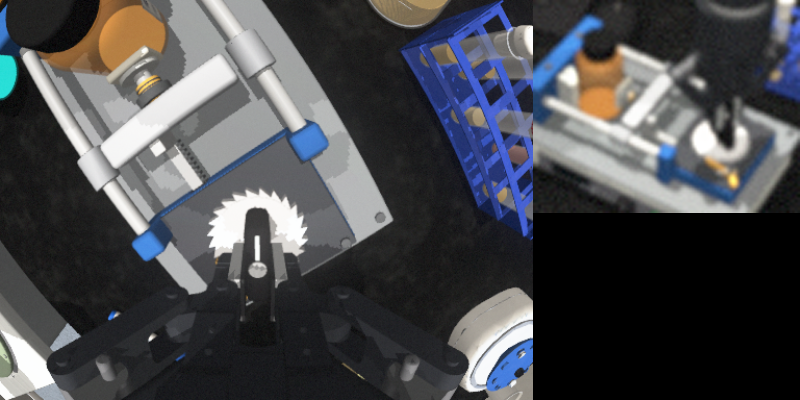

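The pad is now against the bottle at (128,68) and the torque has jumped by about 0.09 N m. I'll ease back onto the pawl to check that it's caught, then look at the ring.

Run:
```python
from h import *
import json
q0=np.array(json.load(open("q0.json")))
for e in (.065,.02,0.,-.02):
    tooth(q0,8,e); t=tz(5); s=get_state(); print(e,round(s["clock"],2),np.round(t,3))
f=grab_frame("wrist"); cv2.imwrite("pics/w2.png",f["img"][:,:,::-1])
w=cv2.imread("pics/w.png")
c=[cv2.resize(i[25:125,95:195],(400,400),interpolation=cv2.INTER_CUBIC) for i in (w,f["img"][:,:,::-1])]
cv2.imwrite("pics/j.png",np.hstack(c))
```

```text
0.065 23.47 [ 4.057  4.241 -0.701  0.156]
0.02 23.98 [ 3.647  4.963 -0.554  0.165]
0.0 24.5 [ 3.897  4.841 -0.732  0.163]
-0.02 25.02 [ 4.033e+00  5.072e+00 -7.130e-01  1.000e-03]
```

View pics/j.png

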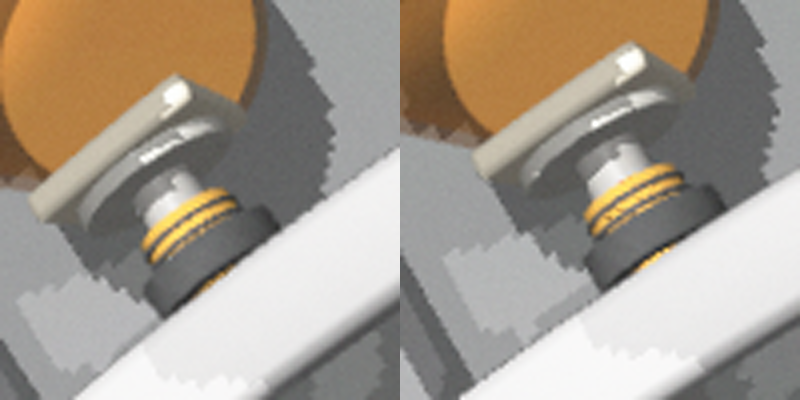

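At the tooth the torque falls to zero when I ease back, so the pawl is caught. It showed about 0.09–0.10 N m over the free level, roughly 8–9 N, and no red ring is visible in the crop. I'll let go, retreat and verify.

Run:
```python
from h import *
def red(img,box):
    c=img[box[1]:box[3],box[0]:box[2]]; h=cv2.cvtColor(c,cv2.COLOR_BGR2HSV)
    return int((((h[...,0]<7)|(h[...,0]>173))&(h[...,1]>140)&(h[...,2]>70)).sum())
print("after, gripped",red(cv2.imread("pics/w2.png"),(95,25,195,125)))
g=cv2.resize(cv2.imread("pics/g.png"),(512,384)); print("before",red(g,(325,170,360,200)))
let_go(); p=get_state()["position"]; move_l([p[0],p[1],.16],.15)
movep([.578,-.055,.23],down(np.pi/2-.02)); sleep(.3)
s=get_state(); f=grab_frame("wrist"); im=f["img"][:,:,::-1]; print(s["clock"],s["position"])
c=proj(f,[.58,.03,.1],s).astype(int); print("after, free",red(im,(c[0]-35,c[1]-30,c[0]+25,c[1]+30)))
z=cv2.resize(im[c[1]-45:c[1]+45,c[0]-100:c[0]+50],(800,480),interpolation=cv2.INTER_CUBIC)
cv2.imwrite("pics/k.png",z)
```

```text
after, gripped 0
before 4
28.4083 [ 0.5779731  -0.05500503  0.22994604]
after, free 0
```

View pics/k.png

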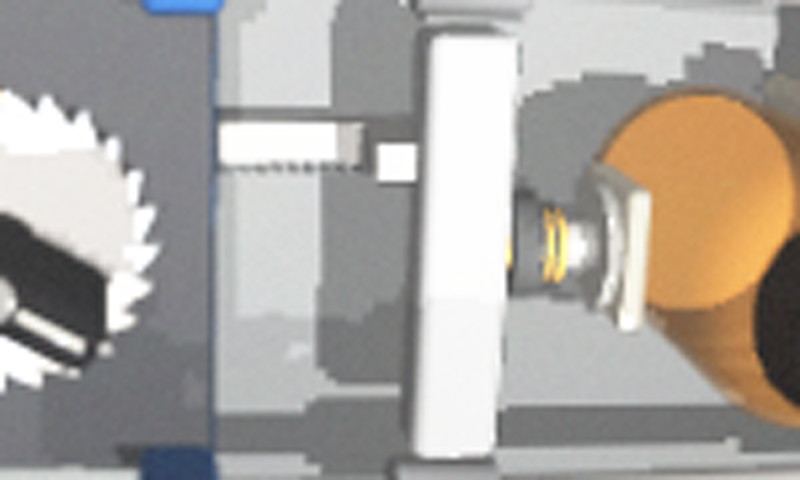

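The clamp has held at tooth 8, about 120° of wing rotation. The pad at (625,250) is on the bottle, the bottle is upright, and no red ring shows. I'm handing it in.

```bash
python3 -c "
from cell import *
print(sign_off())"
```

```text
the job is handed in; nothing more can be done
None
```

The amber bottle with the black cap stands upright in the vee, clamped on ratchet tooth 8 at an estimated 8–9 N (from knob torque); the red ring is gone, the pawl held after I let go, and I handed the job in soon after 28 s on the robot's clock.

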